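# Slide the earbud case along the rail into its charging pocket

## Robot

A 7-joint arm with a two-finger parallel gripper is mounted at the origin on the work surface. World frame = base frame: x ahead of the robot, y to its left, z up, the work surface at z = 0. Lengths are in m, angles in rad, forces in N, time in s.
With the tool pointing down it reaches from about 0.4 to 0.85 m from the base axis. Payload 10.4 kg.
Tool frame: the origin (TCP) lies midway between the tips of the shut fingers; the grasp point (between the pads) lies 19 mm behind it; z points along the fingers, y is the line along which they close (so a half turn about z gives the same grasp; the last joint's range is limited). The gripper opens to 87 mm and grips with 3 to 60 N. Pads are 19 mm wide; open, the fingers measure 117 mm over their backs; the gripper's body (75 mm by 190 mm) begins 51 mm behind the grasp point.
Start: joints at [1.299, 0.332, -0.065, 1.46, 0.022, 1.35, -0.088], TCP at [0.154, -0.606, 0.223] pointing down, gripper open.
Joint ranges: [-2.6, 2.6], [-0.5, 2.12], [-1.47, 1.34], [0.16, 2.42], [-1.27, 4.41], [0.06, 2.06], [-2.6, 2.6]. Speed limits (rad/s): [2.22, 2.22, 2.79, 2.79, 3.14, 3.14, 3.14].

## Interface

Orientations are given as a unit quaternion [x, y, z, w].
In Python, from bench import r gives the robot as it stands.
- The arm moves only by the tool carry_out, never from a script. Its argument "steps" is a list that holds one entry, the list of rows, each a list of 6 numbers: the shift along the tool's x, y, z in cm, then the turn, a rotation vector about the tool's x, y, z in rad. In form: [[[dx, dy, dz, wx, wy, wz], ...]]. A call has 1 to 20 rows; each row is the pose to reach, as a shift and turn from the pose commanded when the call began, along the tool's axes at that moment; what a row does not reach only later rows make up. A row lasts 1/12 s, in which the tool goes at most 41.7 mm and 7.16 degrees, less where a joint would pass 70% of its speed; a pose out of reach is approached as far as the arm can. A call with a gripper value outside its range is refused whole. "hand" is the closure, from -1 (fully open) to 1 (shut), set as the call begins (left out, the last holds). The fingers move at their own pace and stop on an object; "squeeze" is the grip in N (left out, the last holds). Time passes only in rows, so rows that repeat a pose let the fingers close. It gives the time, the measured TCP pose, the force, the opening and the grip force at its end, in the units of the state.
- r.read_state(): the state, without advancing time (a new reading comes with each control period).
- r.camera(name): name is "scene" or "top" or "wrist"; returns the picture (480x640x3 uint8, red, green, blue); there is no depth.
- r.camera_params(name): a dict with "fx", "fy", "cx", "cy" (pixels), "D" ([k1, k2, p1, p2, k3] as OpenCV has them; the pictures are not rectified), "view" (4x4, takes a point from world to camera coordinates). Camera axes: x right, y up, looking along -z (the intrinsics and any distortion apply to the point x, -y, -z); pixel columns grow to the right and rows downward; lengths in m; the calibration is good to about 2 mm. A picture is of the moment at which its call begins: read the wrist's pose just before it. camera_params takes no time and is no camera call; for the wrist camera it gives the pose at the moment of the call.
- r.close_job(): hands the job in; it is judged then, once.
The state is a dict: "time": time; "joint_positions": joint angles; "joint_vel": joint speeds; "joint_torque": joint torques, N m; "ee_pos": TCP position; "eef_rot": TCP orientation; "ft_force": force on the tool from outside, world axes, zero at the start; "torque": the same for the moment, N m; "width": finger opening in m; "grip_force": force on a finger pad.
Only numpy, scipy, OpenCV 4.12 (cv2) and the standard library are available. Lean on these libraries where they do the work, as an engineer would, in place of code of your own. Each camera call takes 0.05 s, during which the arm holds its last target. There are 200 camera calls.

## Task

Put the earbud case on charge without picking it up: with the fingertips, push it across the charging tray until it lies flat against the tray's long back rail, then slide it along the rail, keeping it against the rail all the way, into the corner pocket until it is fully home against the end wall. Let go and move clear, and leave everything else where it stands.

Things in the scene. Friction and masses are not known exactly. Their poses are not given: they have to be found in the camera images.
- tray: Grey plastic charging tray, fixed, 190 mm (x) by 320 mm (y). Origin: centre of its underside; x points across it to the back rail, y along the rail to the pocket end. Floor surface 6 mm above the table; near side and -y end open. Rail along the whole +x edge, inner face at x = +85 mm; end wall at the +y end, inner face at y = +150 mm; both top out at z = 26 mm.
- pocket (a point): Corner pocket between rail, end wall and a lip parallel to the rail: the point on the tray's floor, at tray x = +62, y = +119 mm, where the case's origin lies when home. Axes as the tray's. Pocket 51 mm wide, 45 mm deep along y, so the case's last 17 mm stand out. Lip 18 mm tall, 8 mm thick, inner face at tray x = +34 mm from y = +105 to +150 mm.
- mouth (a point): Tip of the flared lead-in, 18 mm tall, that runs from the lip's free end obliquely outward from the rail and back towards the -y end; at tray x = +14, y = +82 mm.
- case: Closed earbud charging case, white, a rounded box 46 mm (its x) by 62 mm (its y) by 24 mm tall, edges rounded 5 mm, about 55 g. Loose on the tray's floor, away from the rail, towards the -y end, turned at most 30 degrees from the tray. Origin: centre of its underside; y along its length, roughly along the tray's y. It slides easily (under 1 N).
- lip_balm: Bystander, to be left alone: lip balm stick standing on the tray's near left part, 21 mm across, 66 mm tall; origin at its foot
- drops: Bystander, to be left alone: small bottle standing on the near part of the tray, 30 mm across, 55 mm tall; origin at its foot
- roll: Bystander, to be left alone: toilet roll standing on the table, 110 mm across, 98 mm tall; origin at its foot
- ereader: Bystander, to be left alone: e-reader in a dark cover lying on the table, 165 x 118 x 10 mm; origin at the centre of its underside
- tumbler: Bystander, to be left alone: drinking glass on the table, 72 mm across the rim, 100 mm tall; origin at its foot
- glasses_case: Bystander, to be left alone: closed glasses case lying on the table, 60 x 160 x 42 mm; origin at the centre of its underside

How it is judged:
On the way, in this order (a step that is already met when the one before it is completed fails the run):
1. the case lies flat against the back rail, still well short of the pocket (x of case in the frame of tray above 0.056 m and y of case in the frame of tray below 0.045 m and angle between the y axis of case and the y axis of tray, either way round below 0.12 rad), for 0.2 s.
2. the case is home in the corner pocket (y of case in the frame of tray above 0.1145 m and x of case in the frame of tray above 0.056 m and angle between the y axis of case and the y axis of tray, either way round below 0.12 rad), for 0.2 s.
At the end, for the whole second after the job is handed in: The case rests flat on the tray's floor in the corner pocket, within 4.5 mm of the end wall and 6 mm of the rail, square to the rail within 0.12 rad, at rest (all of step 2 and z of case in the frame of tray below 0.01 m and angle between case's own z axis and vertical below 0.1 rad and linear speed of case below 0.01 m/s); the robot touches nothing.
It fails at once if the case is lifted more than 8 mm off the tray's floor or tipped more than 0.3 rad (z of case in the frame of tray above 0.014 m or angle between case's own z axis and vertical above 0.3 rad).
It fails at once if the case is more than 10 mm away from the rail on its way to the pocket (past 45 mm beyond the tray's middle) (y of case in the frame of tray above 0.045 m and x of case in the frame of tray below 0.052 m).
It fails at once if a bystander is moved more than 20 mm (distance of any of lip_balm, drops, roll, ereader, tumbler, glasses_case from where it was at the start of the episode above 0.02 m).
It also fails if it takes over 51 s, if anything falls off the work surface, if the arm or the gripper's body presses on something with over 40 N, if the wrist force passes 120 N, or if a joint passes its speed limit or range.

## Working session

There is one attempt and no reset: what is moved stays moved. The work goes in short steps, Python scripts to look and compute and a tool call to move; the robot and the scene stay as the last step left them, time stands still between calls to the robot, and variables do not carry over. Pictures are saved under pics/ and viewed, at most 10 in all, crops included, and the job is handed in when it is done.

Besides the shell and the picture viewer there is one more tool, called after "Call:" as name(argument=value, ...) on one line, values as JSON. carry_out: Moves the arm, as the interface text tells. Its arguments: {"type":"object","properties":{"steps":{"type":"array","items":{"type":"array","items":{"type":"array","items":{"type":"number"}}}},"hand":{"type":"number"},"squeeze":{"type":"number"}},"required":["steps"]}

```bash
mkdir -p pics; cat > h.py <<'E'
import numpy as np,cv2
from bench import r
def ray(P,uv,z):
    K=np.array([[P['fx'],0,P['cx']],[0,P['fy'],P['cy']],[0,0,1.]])
    n=cv2.undistortPoints(np.array(uv,float).reshape(-1,1,2),K,np.array(P['D'],float)).reshape(-1,2)
    V=np.array(P['view']);R=V[:3,:3];c=-R.T@V[:3,3]
    d=np.c_[n[:,0],-n[:,1],-np.ones(len(n))]@R
    return c+d*((z-c[2])/d[:,2])[:,None]
E
python3 - <<'E'
from h import *
for n in ['top','scene']:
    im=r.camera(n);cv2.imwrite(f'pics/{n}.png',im[:,:,::-1])
    P=r.camera_params(n);V=np.array(P['view']);print(n,P['fx'],-V[:3,:3].T@V[:3,3])
s=r.read_state();print(s['time'],s['ee_pos'],s['eef_rot'],s['width'])
E
```

```text
top 462.89773154181165 [ 0.49356915 -0.0160462   1.10911204]
scene 615.2831856078923 [ 1.24817988 -0.63186118  0.85002659]
0.1 [ 0.15378172 -0.60542809  0.22184636] [ 9.92273219e-01  1.24070383e-01 -1.16536082e-04 -6.20562547e-04] 0.08710291890472317
```

View pics/top.png

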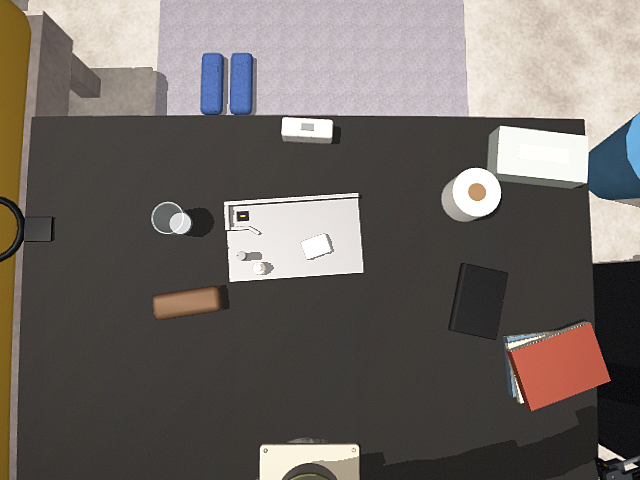

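View pics/scene.png

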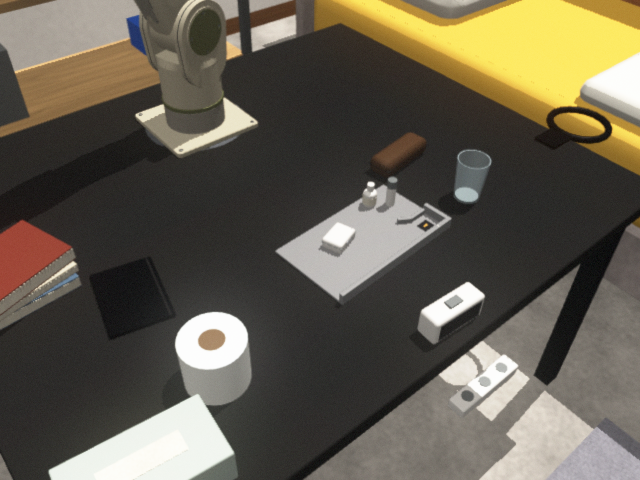

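The top view shows the tray from about (225,200) to (362,272), with the rail along its upper edge (+x), the pocket at the left (240,215) and the case at (317,246). The lip balm is at (241,256) and the drops bottle at (261,267). The scene view shows the same layout. I'll measure next.

```bash
python3 - <<'E'
from h import *
a=cv2.imread('pics/top.png')[185:290,215:375];cv2.imwrite('pics/topc.png',cv2.resize(a,None,fx=5,fy=5,interpolation=cv2.INTER_CUBIC))
im=cv2.imread('pics/top.png');P=r.camera_params('top')
g=cv2.cvtColor(im,cv2.COLOR_BGR2GRAY)
m=((g>110)*255).astype('u1');m[:185]=0;m[290:]=0;m[:,:215]=0;m[:,375:]=0
c=max(cv2.findContours(m,0,2)[0],key=cv2.contourArea)
b=cv2.boxPoints(cv2.minAreaRect(c));print(b,ray(P,b,.006).round(4))
roi=g[225:270,290:350];print(np.percentile(roi,[5,50,90,99]))
m=np.zeros_like(g);m[225:270,290:350]=(roi>roi.min()*0+np.median(roi)+15)*255
c=max(cv2.findContours(m,0,2)[0],key=cv2.contourArea)
q=cv2.minAreaRect(c);b=cv2.boxPoints(q);w=ray(P,b,.027);print(q,w.round(4),w.mean(0),np.linalg.norm(np.diff(w,axis=0),axis=1))
E
```

```text
[[222.87929 201.14995]
 [358.0218  191.5944 ]
 [363.70923 272.03064]
 [228.56671 281.58618]] [[ 0.6859  0.2077  0.006 ]
 [ 0.7098 -0.1182  0.006 ]
 [ 0.5156 -0.1304  0.006 ]
 [ 0.4929  0.1908  0.006 ]]
[225. 232. 255. 255.]
((315.20001220703125, 245.59999084472656), (19.60611915588379, 25.298219680786133), 71.56504821777344) [[ 0.5895  0.0206  0.027 ]
 [ 0.6085 -0.0357  0.027 ]
 [ 0.5647 -0.0502  0.027 ]
 [ 0.5459  0.006   0.027 ]] [ 0.57714029 -0.01480302  0.027     ] [0.05941021 0.04614067 0.05922382]
```

View pics/topc.png

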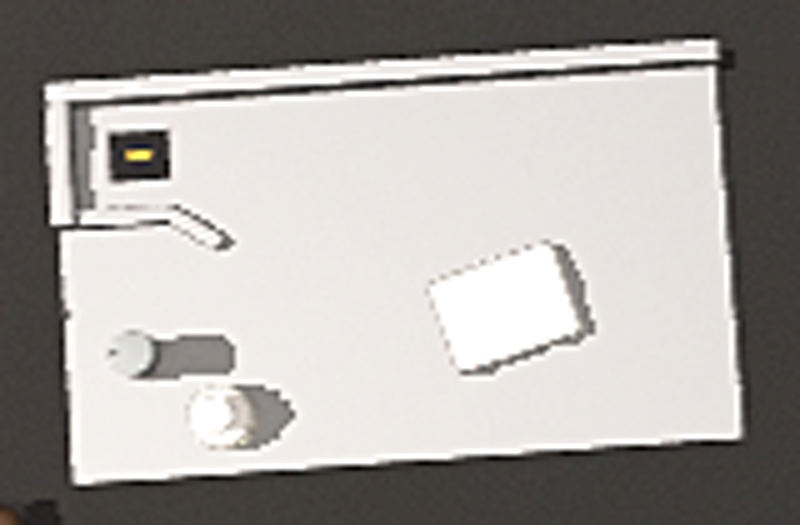

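The crop shows the tray's near corners at (75,483) and (742,437), its rail-top outer corners at (47,87) and (718,40), and the case rotated with corners (430,287), (555,242), (585,325) and (465,373). I'll fit the poses from these.

```bash
cat >> h.py <<'E'
def fit(M,W):
    M=np.array(M);W=np.array(W)[:,:2];mc,wc=M.mean(0),W.mean(0)
    z=np.sum(((W-wc)@[1,1j])*np.conj((M-mc)@[1,1j]));th=np.angle(z)
    R=np.array([[np.cos(th),-np.sin(th)],[np.sin(th),np.cos(th)]]);t=wc-R@mc
    return R,t,th,(W-(M@R.T+t))
E
python3 - <<'E'
from h import *
P=r.camera_params('top')
f=lambda l:np.array(l)/5-.4+[215,185]
W=np.r_[ray(P,f([[75,484],[742,438]]),.006),ray(P,f([[46,87],[718,40]]),.026)]
R,t,th,e=fit([[-.095,.16],[-.095,-.16],[.095,.16],[.095,-.16]],W)
print('tray',t.round(4),th,(e*1000).round(1))
c=np.array([[.5895,.0206],[.6085,-.0357],[.5647,-.0502],[.5459,.006]])
d=c[1]-c[0];print('case tray',((c.mean(0)-t)@R).round(4),'yaw world',np.arctan2(-d[1],-d[0])-np.pi/2+np.pi*0, 'in tray',((c-t)@R).round(4))
for n,l,z in(('balm',[[134,354]],.066),('drops',[[215,415]],.05),('mouth',[[228,242]],.018),('lipend',[[170,212]],.018)):print(n,((ray(P,f(l),z)[:,:2]-t)@R).round(4))
for p in([.062,.119],[.062,0.]):print(p,(R@p+t).round(4))
s=r.read_state()
from scipy.spatial.transform import Rotation as Q
print(Q.from_quat(s['eef_rot']).as_matrix().round(3))
E
```

```text
tray [0.5981 0.0361] 0.06954687860360108 [[ 1.1 -0.7]
 [ 0.7  1.4]
 [-1.4 -0.9]
 [-0.5  0.2]]
case tray [-0.0244 -0.0493] yaw world 0.3254759230060644 in tray [[-0.0097 -0.0148]
 [ 0.0054 -0.0723]
 [-0.0393 -0.0837]
 [-0.0542 -0.0264]]
balm [[-0.0382  0.1184]]
drops [[-0.0675  0.0855]]
mouth [[0.015  0.0785]]
lipend [[0.0312 0.1051]]
[0.062, 0.119] [0.6517 0.1591]
[0.062, 0.0] [0.66   0.0404]
[[ 0.969  0.246 -0.   ]
 [ 0.246 -0.969  0.001]
 [-0.    -0.001 -1.   ]]
```

Call:
carry_out(steps=[[[25, -24, 5, 0, 0, 0.1], [50.1, -47.8, 10, 0, 0, 0.179], [50.1, -47.8, 10, 0, 0, 0.179], [50.1, -47.8, 10, 0, 0, 0.179], [50.1, -47.8, 10, 0, 0, 0.179], [50.1, -47.8, 10, 0, 0, 0.179], [50.1, -47.8, 10, 0, 0, 0.179], [50.1, -47.8, 10, 0, 0, 0.179], [50.1, -47.8, 10, 0, 0, 0.179], [50.1, -47.8, 10, 0, 0, 0.179], [50.1, -47.8, 10, 0, 0, 0.179], [50.1, -47.8, 10, 0, 0, 0.179], [50.1, -47.8, 10, 0, 0, 0.179], [50.1, -47.8, 10, 0, 0, 0.179], [50.1, -47.8, 10, 0, 0, 0.179], [50.1, -47.8, 10, 0, 0, 0.179], [50.1, -47.8, 10, 0, 0, 0.179], [50.1, -47.8, 10, 0, 0, 0.179], [50.1, -47.8, 10, 0, 0, 0.179], [50.1, -47.8, 10, 0, 0, 0.179]]], hand=0.3)

```text
time: 1.77
ee_pos: [0.5214, -0.0197, 0.1221]
eef_rot: [0.999, 0.035, -0.001, 0.0]
ft_force: [-0.2, -0.7, 0.6]
width: 0.0303
grip_force: 0.0
```

```bash
python3 - <<'E'
from h import *
P=r.camera_params('wrist');im=r.camera('wrist');cv2.imwrite('pics/w1.png',im[:,:,::-1])
V=np.array(P['view']);print(P['fx'],-V[:3,:3].T@V[:3,3],V[2,:3])
np.save('w1.npy',V)
E
```

```text
375.31954774643924 [ 0.59515892 -0.01447434  0.28521862] [0.26885008 0.02035238 0.96296699]
```

View pics/w1.png

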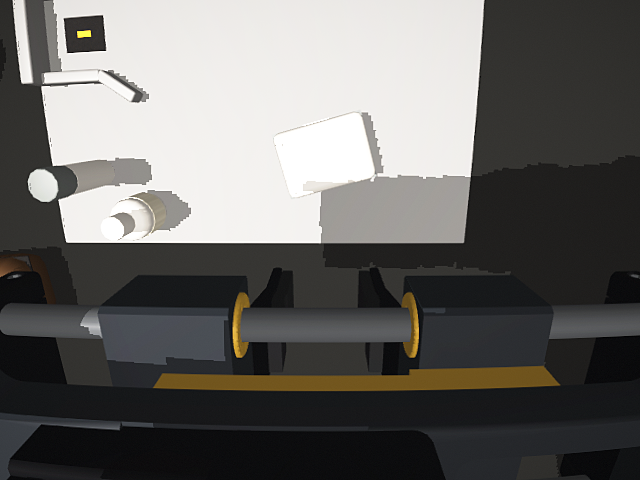

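The wrist view shows the case at (325,155), lined up with the finger midline at x≈328 px. The tray's near edge runs at row 243. I'll descend, then push.

Call:
carry_out(steps=[[[0, 0, 4, 0, 0, 0], [0, 0, 7.5, 0, 0, 0], [0, 0, 10, 0, 0, 0], [0, 0, 10.8, 0, 0, 0], [0, 0, 10.8, 0, 0, 0], [0.5, 0, 10.8, 0, 0, 0], [1, 0, 10.8, 0, 0, 0], [1.5, 0, 10.8, 0, 0, 0], [2, 0, 10.8, 0, 0, 0], [2.5, 0, 10.8, 0, 0, 0], [3, 0, 10.8, 0, 0, 0], [3.5, 0, 10.8, 0, 0, 0], [4, 0, 10.8, 0, 0, 0], [4.5, 0, 10.8, 0, 0, 0], [5, 0, 10.8, 0, 0, 0], [5.5, 0, 10.8, 0, 0, 0], [6, 0, 10.8, 0, 0, 0], [6.5, 0, 10.8, 0, 0, 0], [7, 0, 10.8, 0, 0, 0], [7, 0, 10.8, 0, 0, 0]]])

```text
time: 3.48
ee_pos: [0.5926, -0.0141, 0.0146]
eef_rot: [0.999, 0.035, 0.0, -0.0]
ft_force: [-0.6, -0.4, 0.7]
width: 0.0304
grip_force: 0.0
```

```bash
python3 - <<'E'
from h import *
P=r.camera_params('wrist');im=r.camera('wrist');cv2.imwrite('pics/w2.png',im[:,:,::-1])
E
```

```text
(no output)
```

View pics/w2.png

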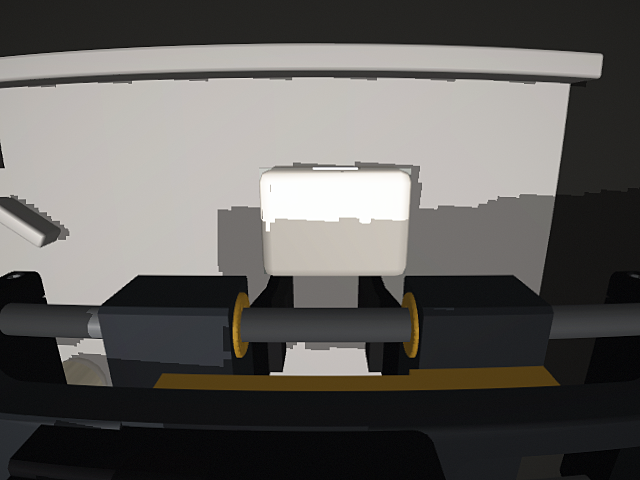

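The case is square to the fingers, at (335,222), and parallel to the rail at rows 45–80. I'll push on to the rail.

Call:
carry_out(steps=[[[0.4, 0, 0, 0, 0, 0], [0.8, 0, 0, 0, 0, 0], [1.2, 0, 0, 0, 0, 0], [1.6, 0, 0, 0, 0, 0], [2.0, 0, 0, 0, 0, 0], [2.4, 0, 0, 0, 0, 0], [2.8, 0, 0, 0, 0, 0], [3.1, 0, 0, 0, 0, 0], [3.3, 0, 0, 0, 0, 0], [3.5, 0, 0, 0, 0, 0], [3.6, 0, 0, 0, 0, 0], [3.7, 0, 0, 0, 0, 0], [3.8, 0, 0, 0, 0, 0], [3.8, 0, 0, 0, 0, 0], [3.8, 0, 0, 0, 0, 0]]])

```text
time: 4.78
ee_pos: [0.6296, -0.0116, 0.0146]
eef_rot: [0.999, 0.035, 0.0, 0.0]
ft_force: [-0.8, -0.1, 0.2]
width: 0.0306
grip_force: 0.0
```

Call:
carry_out(steps=[[[0.1, 0, 0, 0, 0, 0], [0.2, 0, 0, 0, 0, 0], [0.3, 0, 0, 0, 0, 0], [0.3, 0, 0, 0, 0, 0], [0.3, 0, 0, 0, 0, 0], [0.3, 0, 0, 0, 0, 0]]])

```text
time: 5.28
ee_pos: [0.6304, -0.0116, 0.0144]
eef_rot: [0.999, 0.035, -0.002, 0.0]
ft_force: [-11.6, -1.0, 8.1]
width: 0.0302
grip_force: 5.7
```

```bash
python3 - <<'E'
from h import *
P=r.camera_params('wrist');np.save('w3.npy',np.array(P['view']));im=r.camera('wrist');cv2.imwrite('pics/w3.png',im[:,:,::-1])
E
```

```text
(no output)
```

View pics/w3.png

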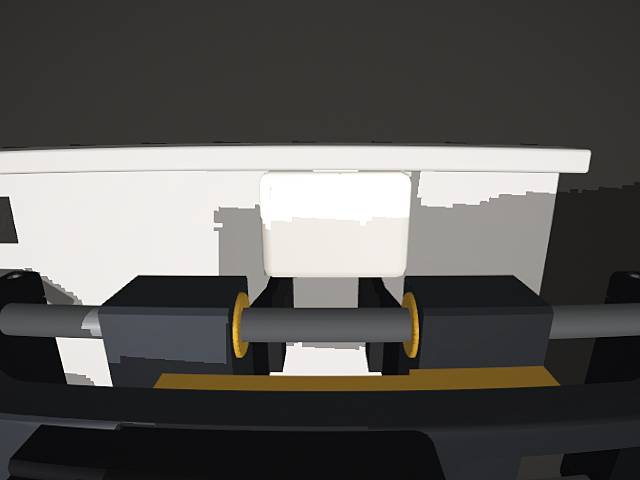

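The case lies flush against the rail: its top edge at row 172 meets the rail and the contact force is 11.6 N. It is centred at px 336, about 3 mm to the −y side of the tool. Next I'll back off, lift, turn 90° and go behind its −y end.

Call:
carry_out(steps=[[[-0.5, 0, 0, 0, 0, 0], [-1.5, 0, 0, 0, 0, 0], [-1.5, 0, -3, 0, 0, 0], [-1.5, 0, -6, 0, 0, 0], [3.0, 6.2, -6, 0, 0, -1.571], [3.0, 6.2, -6, 0, 0, -1.571], [3.0, 6.2, -6, 0, 0, -1.571], [3.0, 6.2, -6, 0, 0, -1.571], [3.0, 6.2, -6, 0, 0, -1.571], [3.0, 6.2, -6, 0, 0, -1.571], [3.0, 6.2, -6, 0, 0, -1.571], [3.0, 6.2, -6, 0, 0, -1.571], [3.0, 6.2, -6, 0, 0, -1.571], [3.0, 6.2, -6, 0, 0, -1.571], [3.0, 6.2, -6, 0, 0, -1.571], [3.0, 6.2, -6, 0, 0, -1.571], [3.0, 6.2, -6, 0, 0, -1.571], [3.0, 6.2, -6, 0, 0, -1.571], [3.0, 6.2, -6, 0, 0, -1.571], [3.0, 6.2, -6, 0, 0, -1.571]]], hand=1)

```text
time: 7.0
ee_pos: [0.6669, -0.0712, 0.0746]
eef_rot: [0.683, 0.73, 0.0, 0.0]
ft_force: [0.1, -0.2, -0.2]
width: 0.0006
grip_force: 0.0
```

```bash
python3 - <<'E'
from h import *
P=r.camera_params('wrist');np.save('w4.npy',np.array(P['view']));im=r.camera('wrist');cv2.imwrite('pics/w4.png',im[:,:,::-1])
R,t,th=np.array([[.9976,-.0695],[.0695,.9976]]),np.array([.5981,.0361]),0
s=r.read_state();print(s['ee_pos'],s['eef_rot'],(np.array(s['ee_pos'][:2])-t)@R,s['width'],s['joint_positions'])
E
```

```text
[ 0.66683108 -0.07117254  0.07460744] [6.82747425e-01 7.30654448e-01 1.62647502e-05 1.73444489e-04] [ 0.06111068 -0.1117919 ] 0.0008434031796500199 [ 0.5989975   0.68669173 -0.81803782  1.4564682   0.5151965   1.22115029
 -0.21481699]
```

View pics/w4.png

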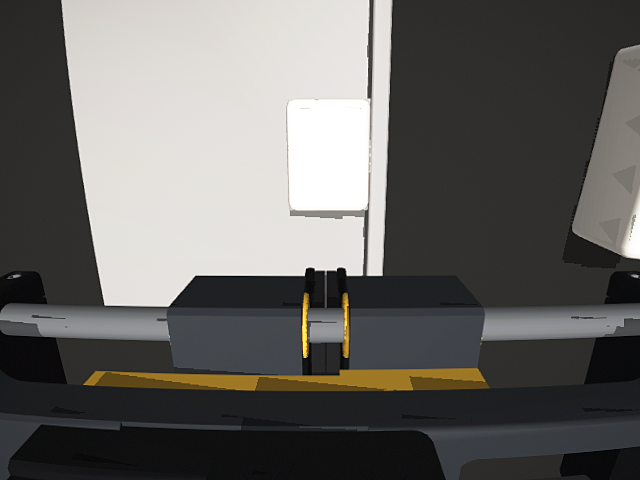

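The case still lies along the rail, at (328,155), and the shut fingers at px 327 are centred behind it. I'll descend and push along the rail.

Call:
carry_out(steps=[[[0, 0, 3, 0, 0, 0], [0, 0, 5.5, 0, 0, 0], [0, 0, 6, 0, 0, 0], [0, 0, 6, 0, 0, 0], [0.5, 0, 6, 0, 0, 0], [1.0, 0, 6, 0, 0, 0], [1.5, 0, 6, 0, 0, 0], [2.0, 0.02, 6, 0, 0, 0], [2.5, 0.03, 6, 0, 0, 0], [3.0, 0.04, 6, 0, 0, 0], [3.5, 0.05, 6, 0, 0, 0], [4.0, 0.06, 6, 0, 0, 0], [4.5, 0.07, 6, 0, 0, 0], [5.0, 0.08, 6, 0, 0, 0], [5.5, 0.1, 6, 0, 0, 0], [6.0, 0.11, 6, 0, 0, 0], [6.5, 0.12, 6, 0, 0, 0], [7.0, 0.14, 6, 0, 0, 0], [7.5, 0.15, 6, 0, 0, 0], [7.5, 0.15, 6, 0, 0, 0]]])

```text
time: 8.72
ee_pos: [0.6629, 0.0057, 0.0146]
eef_rot: [0.681, 0.732, 0.0, -0.0]
ft_force: [-0.5, 0.2, -0.9]
width: 0.0006
grip_force: 0.0
```

```bash
python3 - <<'E'
from h import *
P=r.camera_params('wrist');im=r.camera('wrist');cv2.imwrite('pics/w5.png',im[:,:,::-1])
E
```

```text
(no output)
```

View pics/w5.png

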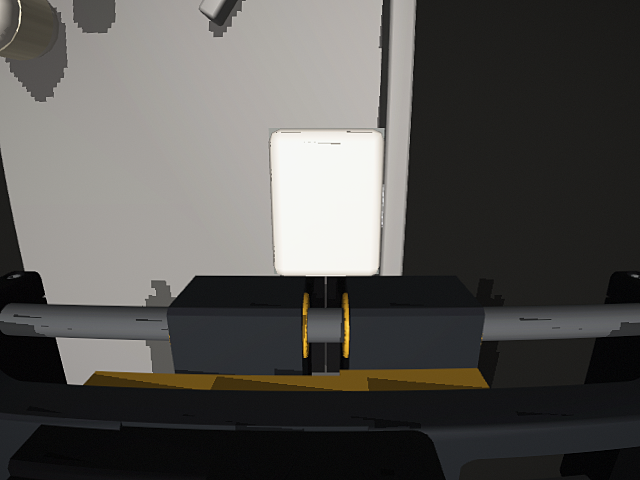

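The case is still flush and square against the rail, which runs at px 383, and the fingers touch its rear at row 275. I'll continue to just short of home.

Call:
carry_out(steps=[[[0.5, 0.01, 0, 0, 0, 0], [1.0, 0.02, 0, 0, 0, 0], [1.5, 0.03, 0, 0, 0, 0], [2.1, 0.04, 0, 0, 0, 0], [2.7, 0.05, 0, 0, 0, 0], [3.3, 0.06, 0, 0, 0, 0], [3.9, 0.07, 0, 0, 0, 0], [4.5, 0.08, 0, 0, 0, 0], [5.1, 0.1, 0, 0, 0, 0], [5.7, 0.11, 0, 0, 0, 0], [6.3, 0.12, 0, 0, 0, 0], [6.9, 0.13, 0, 0, 0, 0], [7.5, 0.14, 0, 0, 0, 0], [8.1, 0.15, 0, 0, 0, 0], [8.7, 0.15, 0, 0, 0, 0], [9.2, 0.15, 0, 0, 0, 0], [9.7, 0.15, 0, 0, 0, 0], [10.2, 0.15, 0, 0, 0, 0], [10.6, 0.15, 0, 0, 0, 0], [10.6, 0.15, 0, 0, 0, 0]]])

```text
time: 10.43
ee_pos: [0.6569, 0.111, 0.0147]
eef_rot: [0.681, 0.732, 0.0, -0.0]
ft_force: [0.4, 0.0, -0.3]
width: 0.0005
grip_force: 0.0
```

Call:
carry_out(steps=[[[0.2, 0, 0, 0, 0, 0], [0.4, 0, 0, 0, 0, 0], [0.6, 0, 0, 0, 0, 0], [0.7, 0, 0, 0, 0, 0], [0.8, 0, 0, 0, 0, 0], [0.8, 0, 0, 0, 0, 0], [0.8, 0, 0, 0, 0, 0]]])

```text
time: 11.02
ee_pos: [0.6565, 0.1176, 0.0145]
eef_rot: [0.682, 0.731, 0.0, -0.0]
ft_force: [0.2, 0.5, 0.4]
width: 0.0006
grip_force: 0.0
```

```bash
python3 - <<'E'
from h import *
P=r.camera_params('wrist');im=r.camera('wrist');cv2.imwrite('pics/w6.png',im[:,:,::-1])
E
```

```text
(no output)
```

View pics/w6.png

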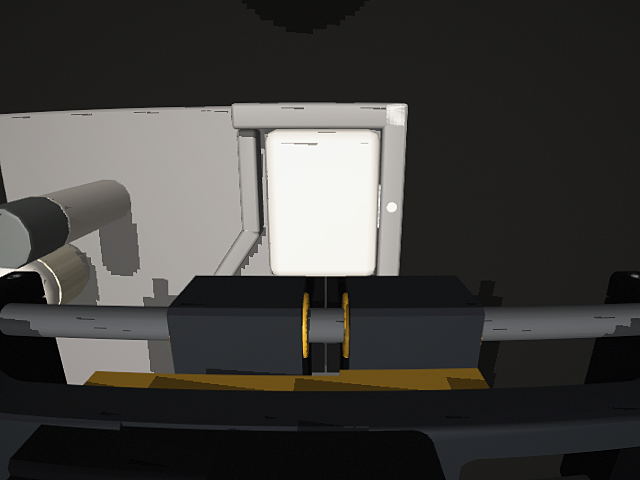

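The case is in the pocket with its front at row 130, next to the end wall at rows 105–128, and there is no contact force yet. I'll creep forward until it seats.

Call:
carry_out(steps=[[[0.1, 0, 0, 0, 0, 0], [0.15, 0, 0, 0, 0, 0], [0.2, 0, 0, 0, 0, 0], [0.25, 0, 0, 0, 0, 0], [0.3, 0, 0, 0, 0, 0], [0.3, 0, 0, 0, 0, 0], [0.3, 0, 0, 0, 0, 0]]])

```text
time: 11.65
ee_pos: [0.6566, 0.1178, 0.0145]
eef_rot: [0.683, 0.731, -0.001, 0.001]
ft_force: [-2.0, -8.7, 4.0]
width: 0.0007
grip_force: 4.1
```

The force rises to 8.7 N, so the case is home against the end wall. I'll back off and lift clear.

Call:
carry_out(steps=[[[-0.3, 0, 0, 0, 0, 0], [-0.8, 0, 0, 0, 0, 0], [-1.8, 0, 0, 0, 0, 0], [-3, 0, 0, 0, 0, 0], [-3, 0, -3, 0, 0, 0], [-3, 0, -6, 0, 0, 0], [-4, 0, -9, 0, 0, 0], [-6, 0, -12, 0, 0, 0], [-6, 0, -12, 0, 0, 0], [-6, 0, -12, 0, 0, 0]]])

```text
time: 12.48
ee_pos: [0.6619, 0.0582, 0.1363]
eef_rot: [0.683, 0.73, 0.001, 0.001]
ft_force: [0.2, -0.2, -0.3]
width: 0.0001
grip_force: 0.0
```

```bash
python3 - <<'E'
from h import *
P=r.camera_params('wrist');im=r.camera('wrist');cv2.imwrite('pics/w7.png',im[:,:,::-1])
E
```

```text
(no output)
```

View pics/w7.png

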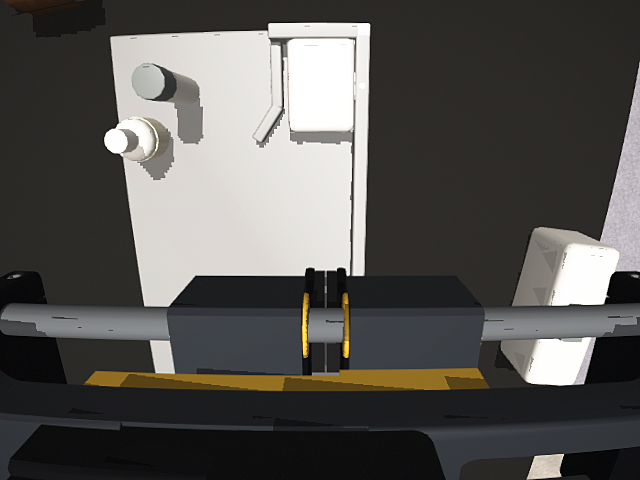

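The case sits in the pocket at (320,85), square and against both the rail and the end wall. The lip balm and drops bottle look undisturbed and the robot is clear, so I'll hand in.

```bash
python3 -c "
from bench import r
print(r.close_job())"
```

```text
the job is handed in; nothing more can be done
None
```

The earbud case is home in the corner pocket, flat against the rail and end wall, with the robot clear; the job was handed in at about 12.5 s, and no verdict came back.

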